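# Pop the key drawer and stop it with the other finger

## Task

Open the key caddy's drawer part-way so that I can pick out a key: with one finger press down the ejector key on top of the caddy and, with the other finger waiting in front of the drawer's upright tab, gently stop the drawer as it slides out, roughly half-way and well before the end of its runners. Finish holding it like that, the one finger still keeping the ejector key down and the other still blocking the drawer; do not pinch the tab, and leave everything else on the shelf where it is.

Things in the scene. Friction and masses are not known exactly. Their poses are not given: they have to be found in the camera images.
- caddy: the key caddy: a fixed plain grey plastic box 130 (x) by 110 (y) by 50 mm high, told by the upright tab at its front and the oblong metal ejector key in its top (the other grey box on the shelf has a small round knob and no tab). Origin: centre of its underside, on the shelf surface. Its own x axis points from the front to the back, so the drawer comes out along -x; z is up.
- drawer (a joint): how far the spring drawer stands out of the caddy, in m: 0 shut (a catch holds it), 0.080 the end of its runners. Once the ejector key is 5 mm down the catch lets go and a soft spring (about 2 N, damped) drives the drawer out along the caddy's -x at about 45 mm/s, all the way unless something stops it; it does not go back by itself.
- tab (a point): centre of the outer face of the drawer's upright tab (moves with the drawer). The tab is 50 mm wide, 6 mm thick, and stands up from the drawer front to 82 mm above the shelf; this point is 64 mm above the shelf and, when shut, at x = -71 mm in the caddy's frame. The tab's top stands 32 mm above the caddy's deck; there is free space in front of it and 11 mm between its back and the ejector key (shut).
- ejector (a joint): how far the ejector key is pressed down, in m: 0 up, 0.008 fully down; it springs back when let go. About 2 N starts it, 5 to 6 N takes it fully down.
- ejector_top (a point): centre of the top of the ejector key (moves with it): an oblong metal push key 36 mm (caddy x) by 40 mm (caddy y), its top 60 mm above the shelf when up, 10 mm above the caddy's deck. It lies at x = -32 mm, y = 0 in the caddy's frame, 39 mm behind the outer face of the shut tab, so a gripper opened about 60 to 80 mm along the caddy's x axis can straddle the tab with one finger over the key and the other out in front.
- carebox: bystander: a fixed grey shoe-care box 124 by 104 by 56 mm high with a small round knob 10 mm high on top; origin at the centre of its underside
- pegjar: bystander: lidded glass jar of clothes pegs, 76 mm across, 114 mm high, standing behind the caddy; origin at the centre of its underside
- spray: bystander: empty aluminium spray bottle, 54 mm across, 175 mm high, standing behind the shoe-care box; origin at the centre of its underside
- tin: bystander: flat polish tin, 74 mm across, 22 mm high, beside the front of the caddy; origin at the centre of its underside
- peg_a_mid (a point): bystander: a wooden clothes peg, 72 by 10 by 12 mm, lying beside the caddy; its centre
- peg_b_mid (a point): bystander: another such peg beside the shoe-care box; its centre

How it is judged:
By the outcome, as a careful person would: the job done as asked, in the order asked, and still so for the second after the job is handed in, while the arm keeps its last pose, push and grip.
It also fails if it takes over 38 s, if anything falls off the work surface, if the arm or the gripper's body presses on something with over 40 N, if the wrist force passes 120 N, or if a joint passes its speed limit or range.

## Robot

A 6-joint arm with a two-finger parallel gripper is mounted at the origin on the work surface. World frame = base frame: x ahead of the robot, y to its left, z up, the work surface at z = 0. Lengths are in mm, angles in rad, forces in N, time in s.
With the tool pointing down it reaches from about 350 to 975 mm from the base axis. Payload 17.4 kg.
Tool frame: the origin (TCP) lies at the very end of the fingers, on their centre line; the grasp point (between the pads) lies 19 mm behind it (hold_point_z is the z of the grasp point in the tool frame, in mm); z points along the fingers, y is the direction in which the jaws open and shut (so a half turn about z gives the same grasp; the last joint's range is limited). The gripper opens to 85 mm and grips with 20 to 120 N. Pads are 22 mm wide; open, the fingers measure 114 mm over their backs; the gripper's body (76 mm by 85 mm) begins 54 mm behind the grasp point. The pads swing forward as they close: fully open they stand 13 mm farther back than shut.
Start: joints at [-1.19, 0.116, 1.442, -0, 1.584, -0.038], TCP at [274.49, -616.675, 231.303] pointing down, gripper open.
Joint ranges: [-2.83, 2.83], [-0.83, 2.19], [0.07, 2.5], [-1.14, 4.28], [0.01, 3], [-2.97, 2.97]. Speed limits (rad/s): [1.89, 1.89, 2.22, 3.14, 3.14, 3.14].

## Interface

Orientations are given as [roll, pitch, yaw] about the fixed x, y, z axes, in that order (R = Rz(yaw) Ry(pitch) Rx(roll)).
In Python, from plant import state, get_image, get_calibration, job_done, spot_in, hold_point_z gives the robot as it stands.
- The arm moves only by the tool servo_tool, never from a script. Its argument "motion" is a list of rows, each an object of numbers: "dx", "dy", "dz": the shift along the tool's x, y, z in mm; "yaw": the turn about the tool's z in rad; "gripper": the closure, from 0 (fully open) to 1 (shut). A call has 1 to 8 rows; each row shifts and turns the pose as measured when the row begins, along the tool's axes as they then stand; what a row does not reach is not made up. A row lasts 1/10 s, in which the tool goes at most 50 mm and 8.59 degrees, less where a joint would pass 70% of its speed; a pose out of reach is approached as far as the arm can. A call is refused whole if a number of a shift passes 50 or a number of a turn 0.15, either way. A call with a gripper value outside its range is refused whole. The fingers move at their own pace and stop on an object; the grip force is fixed at half the most. Time passes only in rows, so rows that do not move let the fingers close. It gives the time, the measured TCP pose, the force and the opening at its end, in the units of the state.
- state(): the state, without advancing time (a new reading comes with each control period).
- get_image(name): name is "side" or "top"; returns the picture (480x640x3 uint8, red, green, blue); there is no depth.
- get_calibration(name): a dict with "fx", "fy", "cx", "cy" (pixels), "extrinsics" (4x4, takes a point from world to camera coordinates). Camera axes: x right, y up, looking along -z (the intrinsics and any distortion apply to the point x, -y, -z); pixel columns grow to the right and rows downward; lengths in mm; the calibration is good to about 2 mm. A picture is of the moment at which its call begins. get_calibration takes no time and is no camera call.
- job_done(): hands the job in, once; it reports no verdict.
Trained networks look in the newest picture that a camera, given by its name, has taken for a name from the list of things; names that differ only in an ending like _2 or _b are one class to them, and where a whole thing is asked for, a point or a joint stands for the part that bears it (a point fixed in the world has none). Each returns a list of dicts, best first, with "conf" (0 to 1); they miss things now and then, are a little off and sometimes report something else, mostly with a low value. They report only what shows in the picture. A call takes as long as a camera call.
- spot_in(camera, label): "at" ([column, row] in pixels, amid what is visible of it).
The state is a dict: "time": time; "joint_positions": joint angles; "qvel": joint speeds; "joint_torque": joint torques, N m; "position": TCP position; "ee_rot": TCP orientation; "ft_force": force on the tool from outside, world axes, zero at the start; "ft_torque": the same for the moment, N m; "grip_width": finger opening in mm.
Only numpy, scipy, OpenCV 4.12 (cv2) and the standard library are available. Lean on these libraries where they do the work, as an engineer would, in place of code of your own. Each camera call takes 0.05 s, during which the arm holds its last target.

## Working session

There is one attempt and no reset: what is moved stays moved. The work goes in short steps, Python scripts to look and compute and a tool call to move; the robot and the scene stay as the last step left them, time stands still between calls to the robot, and variables do not carry over. Pictures are saved under pics/ and viewed, and the job is handed in when it is done.

Besides the shell and the picture viewer there is one more tool, called after ">>>" as name(argument=value, ...) on one line, values as JSON. servo_tool: Moves the arm, as the interface text tells. Its arguments: {"type":"object","properties":{"motion":{"type":"array","items":{"type":"object","properties":{"dx":{"type":"number"},"dy":{"type":"number"},"dz":{"type":"number"},"yaw":{"type":"number"},"gripper":{"type":"number"}}}}},"required":["motion"]}

```bash
mkdir -p pics; ls; python3 - <<'E'
from plant import *
import cv2, numpy as np
for n in ["top","side"]:
    im=get_image(n); cv2.imwrite(f"pics/{n}0.png",im[:,:,::-1])
    c=get_calibration(n); print(n,{k:(np.round(v,3).tolist() if k=="extrinsics" else v) for k,v in c.items()})
    for l in ["caddy","tab","ejector_top","carebox","tin","pegjar"]:
        print(l,[(np.round(d["at"]).tolist(),round(d["conf"],2)) for d in spot_in(n,l)][:3])
s=state(); print(s["time"],s["position"],s["ee_rot"],s["grip_width"],s["ft_force"],hold_point_z)
E
```

```text
pics
top {'fx': 511.30560125111253, 'fy': 511.30560125111253, 'cx': 318.00334660948346, 'cy': 241.73439445583176, 'extrinsics': [[0.08, -0.997, 0.003, -69.967], [0.973, 0.079, 0.219, -623.825], [-0.218, -0.014, 0.976, -949.107], [0.0, 0.0, 0.0, 1.0]]}
caddy [([207.0, 268.0], 0.78)]
tab [([202.0, 298.0], 0.74), ([261.0, 318.0], 0.64)]
ejector_top [([201.0, 277.0], 0.96)]
carebox [([380.0, 259.0], 0.67)]
tin [([260.0, 316.0], 0.81)]
pegjar [([220.0, 200.0], 0.81), ([200.0, 278.0], 0.26)]
side {'fx': 518.8850816917128, 'fy': 518.8850816917128, 'cx': 321.3567407074623, 'cy': 234.80255679028096, 'extrinsics': [[-0.912, -0.41, 0.017, 563.07], [0.299, -0.635, 0.712, -258.624], [-0.281, 0.655, 0.702, -827.073], [0.0, 0.0, 0.0, 1.0]]}
caddy [([300.0, 358.0], 0.68)]
tab [([337.0, 371.0], 0.93), ([298.0, 183.0], 0.63), ([276.0, 421.0], 0.3)]
ejector_top [([319.0, 358.0], 0.83)]
carebox [([355.0, 218.0], 0.69)]
tin [([402.0, 225.0], 0.18)]
pegjar [([233.0, 311.0], 0.57), ([337.0, 371.0], 0.33)]
0.7 [ 274.49225597 -616.66584351  231.30686092] [-3.14158187e+00 -3.46662131e-06  4.18756176e-01] 85.38874036516614 [0.03312625 0.61015285 0.3453335 ] -18.700000000000003
```

View pics/top0.png

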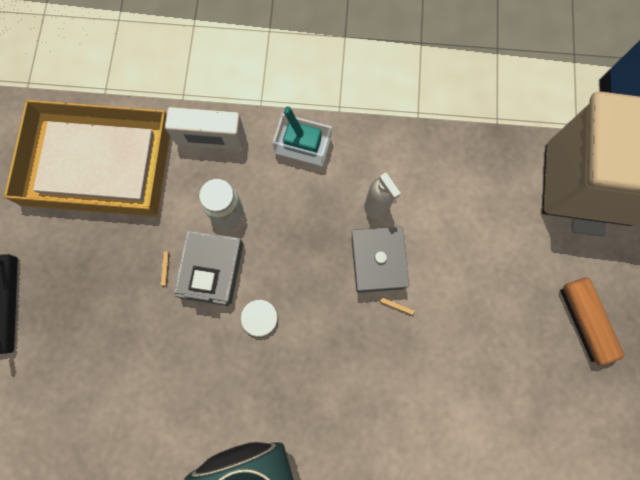

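View pics/side0.png

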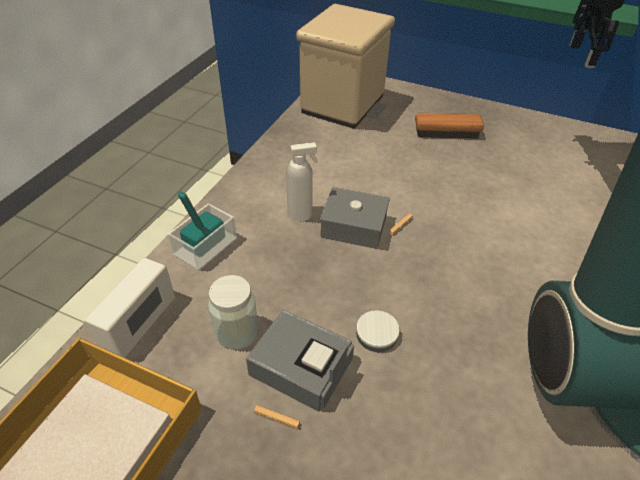

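```bash
python3 - <<'E'
import cv2
a=cv2.imread("pics/top0.png")[220:320,150:270]; b=cv2.imread("pics/side0.png")[300:420,235:365]
cv2.imwrite("pics/topz.png",cv2.resize(a,None,fx=6,fy=6,interpolation=cv2.INTER_CUBIC)[:600])
cv2.imwrite("pics/sidez.png",cv2.resize(b,None,fx=5,fy=5,interpolation=cv2.INTER_CUBIC))
E
```

```text
(no output)
```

View pics/topz.png

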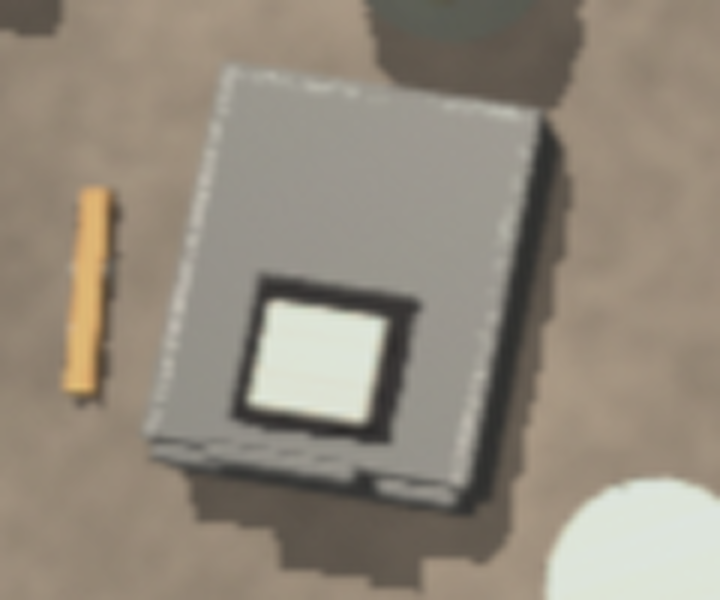

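View pics/sidez.png

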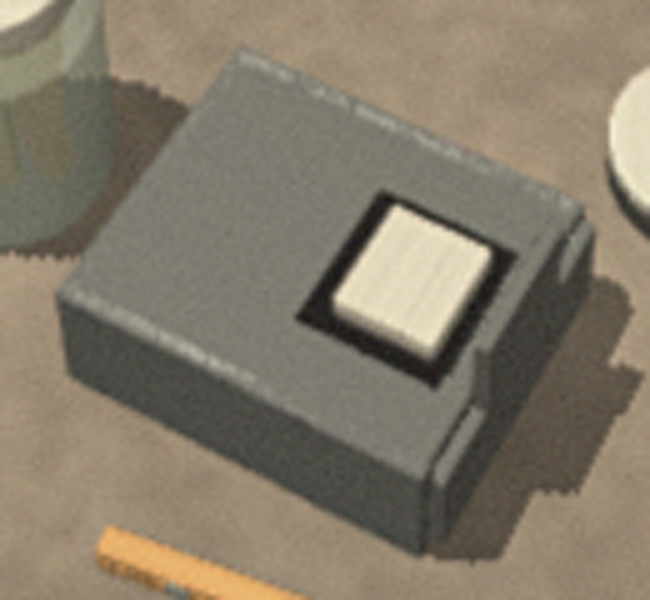

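```bash
cat > h.py <<'E'
import numpy as np
from plant import get_calibration
def proj(n,P):
    c=get_calibration(n);E=np.array(c["extrinsics"]);P=np.atleast_2d(P)
    q=P@E[:3,:3].T+E[:3,3]
    return np.c_[c["cx"]+c["fx"]*q[:,0]/-q[:,2], c["cy"]+c["fy"]*-q[:,1]/-q[:,2]]
def world(p,L):
    x,y,a=p; L=np.array(L,float); c,s=np.cos(a),np.sin(a)
    return np.c_[x+c*L[:,0]-s*L[:,1], y+s*L[:,0]+c*L[:,1], L[:,2]]
E
python3 - <<'E'
from h import *
from scipy.optimize import least_squares
L=[(65,55,50),(65,-55,50),(-65,55,50),(-65,-55,50),(-14,20,60),(-14,-20,60),(-50,20,60),(-50,-20,60)]
t=np.array([(225,65),(545,110),(148,437),(470,490),(265,298),(390,318),(245,408),(372,427)])/6+[150,220]-.4
s=np.array([(60,292),(240,50),(425,475),(585,212),(333,297),(395,205),(432,350),(490,250)])/5+[235,300]-.4
r=lambda p:np.r_[proj("top",world(p,L))-t,proj("side",world(p,L))-s].ravel()
def one(n,o): return least_squares(lambda p:(proj(n,world(p,L))-o).ravel(),[600,200,-.1]).x
o=least_squares(r,[600,200,-.1]); print(o.x,np.abs(o.fun).max()); print(np.round(o.fun.reshape(-1,2),1).tolist())
print(one("top",t),one("side",s))
p=o.x
for l in [(-32,0,60),(-71,0,64)]: print(world(p,[l]))
E
```

```text
[ 5.65995703e+02  1.99563872e+02 -7.47793892e-02] 1.645365676092183
[[-0.3, -0.6], [-0.6, 0.0], [-1.3, 0.2], [-0.4, -0.0], [0.7, 0.1], [-0.4, -0.1], [0.2, -0.4], [-1.0, -0.4], [-0.7, 0.2], [0.3, -1.0], [-0.4, 1.0], [0.4, -1.6], [-0.1, 0.1], [0.1, -0.8], [0.7, -0.4], [1.3, -0.3]]
[ 5.65775019e+02  1.98824247e+02 -7.19784471e-02] [ 5.66049168e+02  2.00114500e+02 -7.67351288e-02]
[[534.08513294 201.95458309  60.        ]]
[[495.1941253  204.86826197  64.        ]]
```

>>> servo_tool(motion=[{"dx":28,"dy":-35,"yaw":-0.135,"gripper":0.14},{"dx":33,"dy":-31,"yaw":-0.135,"gripper":0.14},{"dx":37,"dy":-26,"yaw":-0.135,"gripper":0.14},{"dx":40,"dy":-21,"yaw":-0.135,"gripper":0.14},{"dx":42,"dy":-16,"yaw":-0.135,"gripper":0.14},{"dx":44,"dy":-10,"yaw":-0.135,"gripper":0.14},{"dx":45,"dy":-4,"yaw":-0.135,"gripper":0.14},{"dx":45,"dy":2,"yaw":-0.135,"gripper":0.14}])

```text
invalid input
```

>>> servo_tool(motion=[{"dx":28,"dy":-35,"dz":0,"yaw":-0.135,"gripper":0.14},{"dx":33,"dy":-31,"dz":0,"yaw":-0.135,"gripper":0.14},{"dx":37,"dy":-26,"dz":0,"yaw":-0.135,"gripper":0.14},{"dx":40,"dy":-21,"dz":0,"yaw":-0.135,"gripper":0.14},{"dx":42,"dy":-16,"dz":0,"yaw":-0.135,"gripper":0.14},{"dx":44,"dy":-10,"dz":0,"yaw":-0.135,"gripper":0.14},{"dx":45,"dy":-4,"dz":0,"yaw":-0.135,"gripper":0.14},{"dx":45,"dy":2,"dz":0,"yaw":-0.135,"gripper":0.14}])

```text
time: 1.5
position: [361.5, -258.2, 229.3]
ee_rot: [-3.142, -0.001, 1.532]
ft_force: [1.0, 0.3, 0.4]
grip_width: 73.1
```

>>> servo_tool(motion=[{"dx":45,"dy":13,"dz":0,"yaw":0.03,"gripper":0.14},{"dx":45,"dy":16,"dz":0,"yaw":0,"gripper":0.14},{"dx":45,"dy":16,"dz":0,"yaw":0,"gripper":0.14},{"dx":45,"dy":16,"dz":0,"yaw":0,"gripper":0.14},{"dx":45,"dy":16,"dz":0,"yaw":0,"gripper":0.14},{"dx":45,"dy":16,"dz":0,"yaw":0,"gripper":0.14},{"dx":45,"dy":16,"dz":0,"yaw":0,"gripper":0.14},{"dx":45,"dy":16,"dz":0,"yaw":0,"gripper":0.14}])

```text
time: 2.3
position: [509.3, 109.6, 233.2]
ee_rot: [3.132, 0.0, 1.507]
ft_force: [1.2, -0.4, 0.7]
grip_width: 73.2
```

>>> servo_tool(motion=[{"dx":0,"dy":0,"dz":0,"yaw":0,"gripper":0.14},{"dx":0,"dy":0,"dz":0,"yaw":0,"gripper":0.14}])

```text
time: 2.5
position: [510.2, 114.8, 232.5]
ee_rot: [3.134, -0.0, 1.513]
ft_force: [-0.9, -0.3, -0.2]
grip_width: 73.5
```

>>> servo_tool(motion=[{"dx":35,"dy":-10,"dz":20,"yaw":0.017,"gripper":0.155},{"dx":30,"dy":-8,"dz":25,"yaw":0,"gripper":0.155},{"dx":20,"dy":-6,"dz":25,"yaw":0,"gripper":0.155},{"dx":6,"dy":-2,"dz":15,"yaw":0,"gripper":0.155},{"dx":0,"dy":0,"dz":5,"yaw":0,"gripper":0.155},{"dx":0,"dy":0,"dz":0,"yaw":0,"gripper":0.155}])

```text
time: 3.1
position: [491.5, 204.7, 141.5]
ee_rot: [3.129, -0.0, 1.49]
ft_force: [0.9, -0.4, -0.0]
grip_width: 72.2
```

```bash
cat > rep.py <<'E'
from h import *
from plant import state,get_image
import cv2,sys
s=state();p=np.array([566,199.6,-.075]);P=np.array(s["position"]);c,si=np.cos(p[2]),np.sin(p[2])
d=P[:2]-p[:2];print("t",s["time"],"pos",P.round(1),"rot",np.round(s["ee_rot"],4),"F",np.round(s["ft_force"],1),"w",round(s["grip_width"],1))
cx=c*d[0]+si*d[1];print("caddy x,y",round(cx,1),round(-si*d[0]+c*d[1],1),"front face",cx-s["grip_width"]/2,"rear face",cx+s["grip_width"]/2)
y=s["ee_rot"][2]; R=np.array([[np.cos(y),np.sin(y)],[np.sin(y),-np.cos(y)]])
t=world(p,[(-75,0,0)])[0,:2]; print("tool dx,dy to target",R.T@(t-P[:2]),"world yaw err",1.496-y)
if len(sys.argv)>1:
  k=sys.argv[1]
  a=get_image("top")[200:340,120:300,::-1];b=get_image("side")[250:420,220:420,::-1]
  cv2.imwrite(f"pics/t{k}.png",cv2.resize(a,None,fx=4,fy=4,interpolation=cv2.INTER_CUBIC));cv2.imwrite(f"pics/s{k}.png",cv2.resize(b,None,fx=3.5,fy=3.5,interpolation=cv2.INTER_CUBIC))
E
python3 rep.py 1
```

```text
t 3.1 pos [491.5 204.7 141.5] rot [ 3.1294e+00 -4.0000e-04  1.4896e+00] F [ 0.9 -0.4 -0. ] w 72.2
caddy x,y -74.7 -0.5 front face -110.74765714995053 rear face -38.59091933641388
tool dx,dy to target [ 0.46181477 -0.33355879] world yaw err 0.006354933919443306
```

View pics/s1.png

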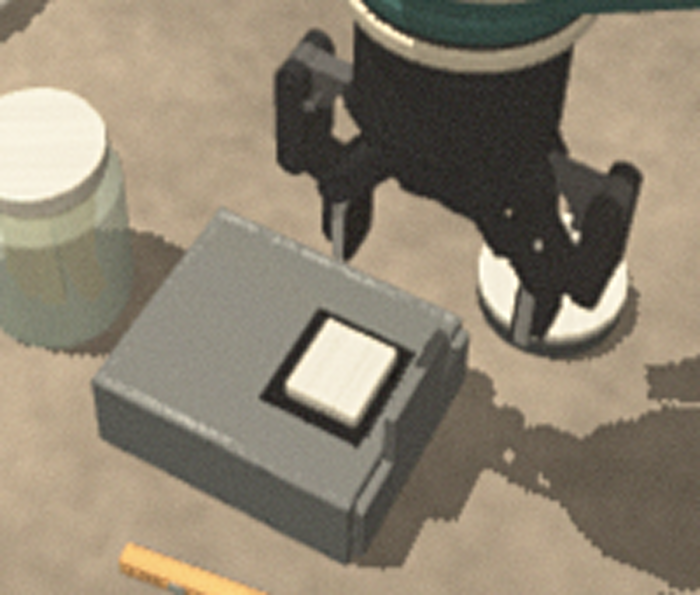

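View pics/t1.png

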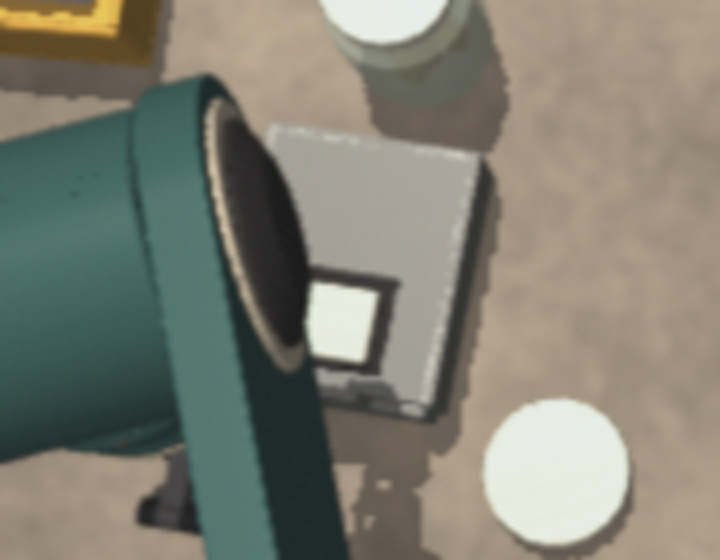

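>>> servo_tool(motion=[{"dx":0.5,"dy":0,"dz":15,"yaw":-0.006,"gripper":0.155},{"dx":0,"dy":0,"dz":15,"yaw":0,"gripper":0.155},{"dx":0,"dy":0,"dz":15,"yaw":0,"gripper":0.155},{"dx":0,"dy":0,"dz":10,"yaw":0,"gripper":0.155},{"dx":0,"dy":0,"dz":5,"yaw":0,"gripper":0.155},{"dx":0,"dy":0,"dz":0,"yaw":0,"gripper":0.155}])

```text
time: 3.8
position: [493.9, 203.6, 78.4]
ee_rot: [3.127, -0.001, 1.493]
ft_force: [-0.2, -0.5, -0.5]
grip_width: 72.4
```

```bash
python3 rep.py 2; python3 -c "
from h import *
from plant import state
s=state();P=s['position'];p=[566,199.6,-.075]
for z in (0,5,10,15): print(z,((proj('side',world(p,[(-39,0,P[2]+z),(-111,0,P[2]+z)]))-[220,250])*3.5).round().tolist())"
```

```text
t 3.8 pos [493.9 203.6  78.4] rot [ 3.1266e+00 -1.4000e-03  1.4932e+00] F [-0.2 -0.5 -0.5] w 72.4
caddy x,y -72.2 -1.5 front face -108.36117041623605 rear face -35.95718243729401
tool dx,dy to target [ 1.45347013 -2.84460384] world yaw err 0.0027979469091694575
0 [[356.0, 347.0], [507.0, 418.0]]
5 [[357.0, 340.0], [508.0, 412.0]]
10 [[357.0, 334.0], [509.0, 405.0]]
15 [[357.0, 327.0], [510.0, 399.0]]
```

View pics/s2.png

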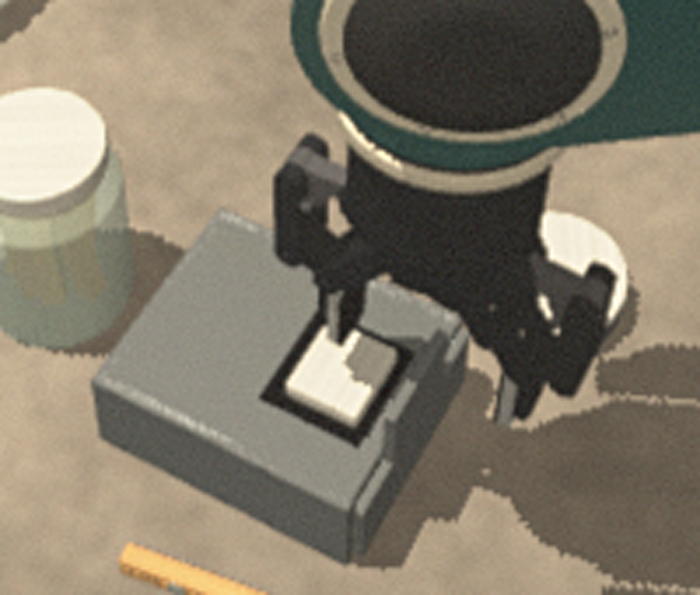

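>>> servo_tool(motion=[{"dx":1.5,"dy":-2.5,"dz":4,"yaw":0,"gripper":0.155},{"dx":0,"dy":-0.5,"dz":4,"yaw":0,"gripper":0.155},{"dx":0,"dy":0,"dz":3,"yaw":0,"gripper":0.155},{"dx":0,"dy":0,"dz":0,"yaw":0,"gripper":0.155},{"dx":0,"dy":0,"dz":0,"yaw":0,"gripper":0.155}])

```text
time: 4.4
position: [492.0, 206.1, 69.1]
ee_rot: [3.123, -0.003, 1.494]
ft_force: [0.8, 0.4, -0.8]
grip_width: 72.2
```

```bash
python3 rep.py
```

```text
t 4.4 pos [492.  206.1  69.1] rot [ 3.1231e+00 -3.0000e-03  1.4936e+00] F [ 0.8  0.4 -0.8] w 72.2
caddy x,y -74.3 0.9 front face -110.3659123875536 rear face -38.15443449681621
tool dx,dy to target [-0.93609979 -0.73778191] world yaw err 0.0023897738367697485
```

>>> servo_tool(motion=[{"dx":-0.5,"dy":-0.5,"dz":4,"yaw":0,"gripper":0.155},{"dx":0,"dy":0,"dz":4,"yaw":0,"gripper":0.155}])

```text
time: 4.6
position: [491.9, 205.7, 61.3]
ee_rot: [3.122, -0.003, 1.494]
ft_force: [0.7, -0.5, -0.1]
grip_width: 72.0
```

>>> servo_tool(motion=[{"dx":0,"dy":0,"dz":3,"yaw":0,"gripper":0.155}])

```text
time: 4.7
position: [491.9, 205.7, 57.9]
ee_rot: [3.122, -0.003, 1.494]
ft_force: [0.4, -0.1, -0.6]
grip_width: 72.3
```

```bash
python3 rep.py
```

```text
t 4.7 pos [491.9 205.7  57.9] rot [ 3.1223 -0.0034  1.4936] F [ 0.4 -0.1 -0.6] w 72.3
caddy x,y -74.3 0.5 front face -110.4737411674042 rear face -38.14328243425268
tool dx,dy to target [-0.49283191 -0.69039941] world yaw err 0.002416346725000018
```

>>> servo_tool(motion=[{"dx":0,"dy":-0.5,"dz":3,"yaw":0,"gripper":0.155},{"dx":0,"dy":0,"dz":3,"yaw":0,"gripper":0.155}])

```text
time: 4.9
position: [491.5, 205.6, 51.1]
ee_rot: [3.123, -0.003, 1.493]
ft_force: [0.6, -0.1, -0.8]
grip_width: 72.1
```

>>> servo_tool(motion=[{"dx":0,"dy":0,"dz":2,"yaw":0,"gripper":0.155}])

```text
time: 5.0
position: [491.5, 205.7, 48.9]
ee_rot: [3.123, -0.003, 1.493]
ft_force: [-2.2, 0.9, 4.2]
grip_width: 72.2
```

```bash
python3 rep.py 3
```

```text
t 5.0 pos [491.5 205.7  48.9] rot [ 3.1226 -0.0032  1.4935] F [-2.2  0.9  4.2] w 72.2
caddy x,y -74.7 0.5 front face -110.82821165237914 rear face -38.638575193913816
tool dx,dy to target [-0.46672938 -0.26552454] world yaw err 0.0025235545074675514
```

View pics/s3.png

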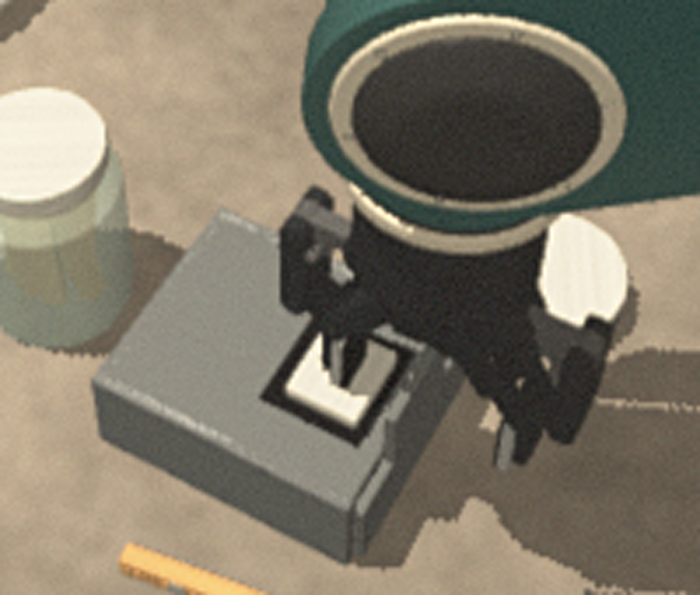

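>>> servo_tool(motion=[{"dx":0,"dy":0,"dz":2.5,"yaw":0,"gripper":0.155},{"dx":0,"dy":0,"dz":2.5,"yaw":0,"gripper":0.155},{"dx":0,"dy":0,"dz":2,"yaw":0,"gripper":0.155},{"dx":0,"dy":0,"dz":1,"yaw":0,"gripper":0.155}])

```text
time: 5.5
position: [492.1, 205.9, 42.4]
ee_rot: [3.121, -0.004, 1.494]
ft_force: [-13.2, -3.9, 23.3]
grip_width: 72.4
```

```bash
python3 rep.py 4
```

```text
t 5.5 pos [492.1 205.9  42.4] rot [ 3.1215 -0.0038  1.4935] F [-13.2  -3.9  23.3] w 72.4
caddy x,y -74.2 0.8 front face -110.37207768287487 rear face -37.95729595724285
tool dx,dy to target [-0.78713536 -0.83352218] world yaw err 0.002481755834188526
```

View pics/s4.png

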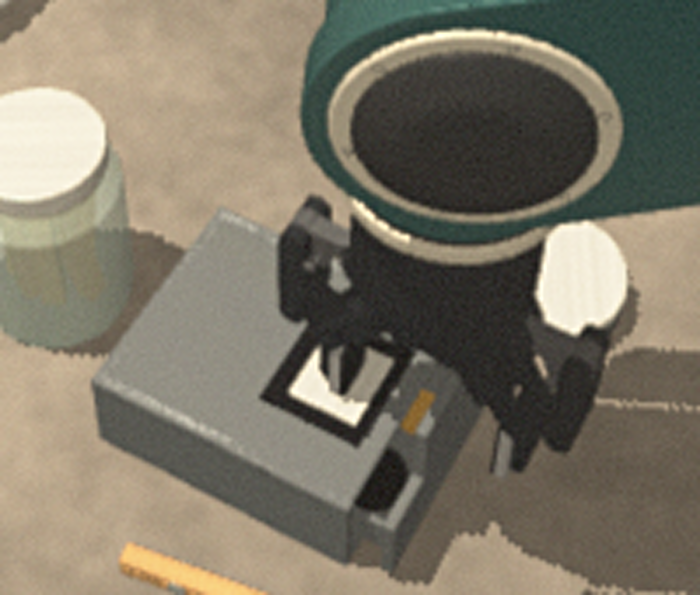

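>>> servo_tool(motion=[{"dx":0,"dy":0,"dz":0.3,"yaw":0,"gripper":0.155},{"dx":0,"dy":0,"dz":0.3,"yaw":0,"gripper":0.155}])

```text
time: 5.8
position: [492.2, 205.9, 42.8]
ee_rot: [3.121, -0.004, 1.493]
ft_force: [-3.6, -1.1, 5.0]
grip_width: 71.9
```

```bash
python3 rep.py
```

```text
t 5.8 pos [492.2 205.9  42.8] rot [ 3.1209 -0.0038  1.4935] F [-3.6 -1.1  5. ] w 71.9
caddy x,y -74.0 0.8 front face -110.01644667027662 rear face -38.076047364283774
tool dx,dy to target [-0.78506907 -0.9519242 ] world yaw err 0.002536433736837207
```

>>> servo_tool(motion=[{"dx":0,"dy":0,"dz":1,"yaw":0,"gripper":0.155},{"dx":0,"dy":0,"dz":0.8,"yaw":0,"gripper":0.155}])

```text
time: 6.0
position: [492.5, 206.1, 42.5]
ee_rot: [3.12, -0.004, 1.493]
ft_force: [-11.3, -3.8, 17.0]
grip_width: 72.2
```

```bash
python3 rep.py
```

```text
t 6.0 pos [492.5 206.1  42.5] rot [ 3.1202 -0.0041  1.4934] F [-11.3  -3.8  17. ] w 72.2
caddy x,y -73.7 1.0 front face -109.83493505075778 rear face -37.66470621747483
tool dx,dy to target [-0.97465737 -1.24784124] world yaw err 0.002606294406416243
```

>>> servo_tool(motion=[{"dx":-0.2,"dy":-0.6,"dz":0.7,"yaw":0,"gripper":0.155},{"dx":0,"dy":-0.4,"dz":0.6,"yaw":0,"gripper":0.155},{"dx":0,"dy":-0.2,"dz":0.6,"yaw":0,"gripper":0.155},{"dx":0,"dy":-0.2,"dz":0.6,"yaw":0,"gripper":0.155}])

```text
time: 6.4
position: [492.1, 206.0, 42.5]
ee_rot: [3.117, -0.005, 1.493]
ft_force: [-5.2, -3.6, 10.6]
grip_width: 72.4
```

```bash
python3 rep.py 5; python3 rep.py
```

```text
t 6.4 pos [492.1 206.   42.5] rot [ 3.1174 -0.0045  1.4932] F [-5.2 -3.6 10.6] w 72.4
caddy x,y -74.1 0.9 front face -110.35756970905996 rear face -37.92938398334377
tool dx,dy to target [-0.87229354 -0.85425627] world yaw err 0.0028057587800505157
t 6.5 pos [492.1 206.   42.5] rot [ 3.1174 -0.0045  1.4932] F [-4.5 -2.  10.6] w 72.2
caddy x,y -74.1 0.9 front face -110.2048213412495 rear face -38.04304757442765
tool dx,dy to target [-0.87529621 -0.87378214] world yaw err 0.002815799238171879
```

View pics/s5.png

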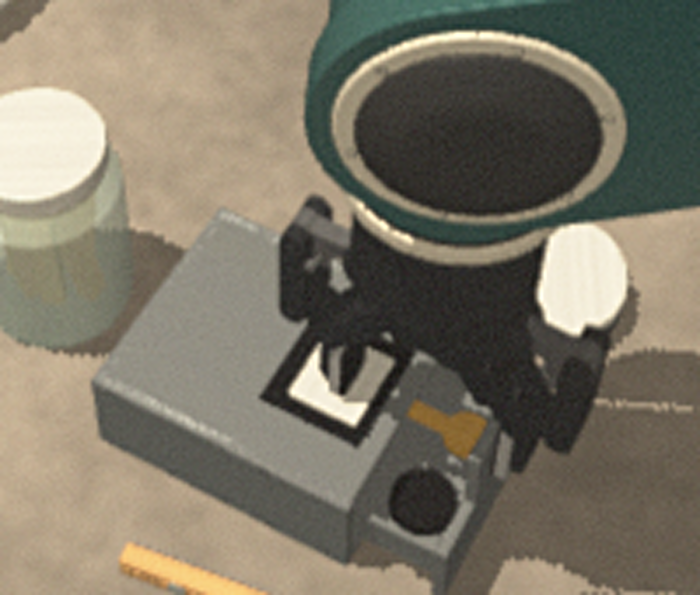

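View pics/t5.png

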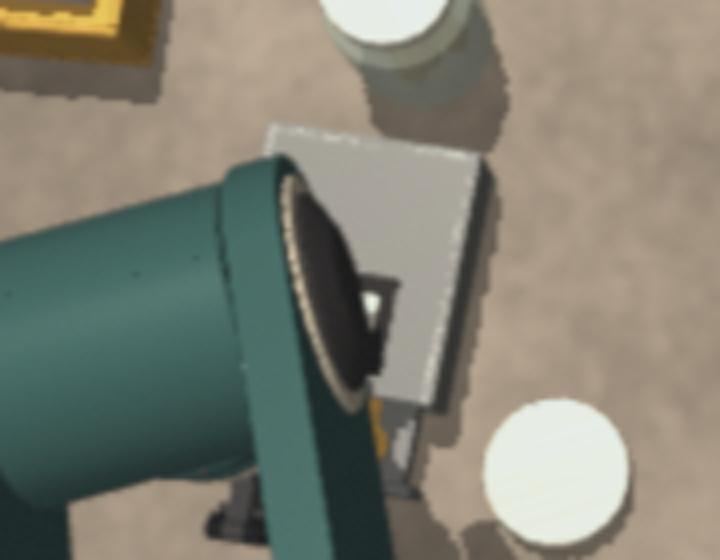

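>>> servo_tool(motion=[{"dx":0,"dy":-0.2,"dz":0.6,"yaw":0,"gripper":0.155},{"dx":0,"dy":-0.2,"dz":0.6,"yaw":0,"gripper":0.155},{"dx":0,"dy":-0.2,"dz":0.6,"yaw":0,"gripper":0.155},{"dx":0,"dy":-0.2,"dz":0.7,"yaw":0,"gripper":0.155}])

```text
time: 6.9
position: [492.2, 206.1, 42.4]
ee_rot: [3.115, -0.005, 1.493]
ft_force: [-6.5, -2.8, 13.0]
grip_width: 72.3
```

```bash
python3 rep.py 6; python3 rep.py
```

```text
t 6.9 pos [492.2 206.1  42.4] rot [ 3.1153 -0.0047  1.493 ] F [-6.5 -2.8 13. ] w 72.3
caddy x,y -74.1 0.9 front face -110.1989351691569 rear face -37.94323177731362
tool dx,dy to target [-0.91310731 -0.92635193] world yaw err 0.003016338102978189
t 7.0 pos [492.2 206.   42.4] rot [ 3.1152 -0.0047  1.493 ] F [-5.9 -3.8 12.8] w 71.8
caddy x,y -74.1 0.9 front face -109.96475698063415 rear face -38.16217145348076
tool dx,dy to target [-0.90455634 -0.93402596] world yaw err 0.002982311783471081
```

View pics/s6.png

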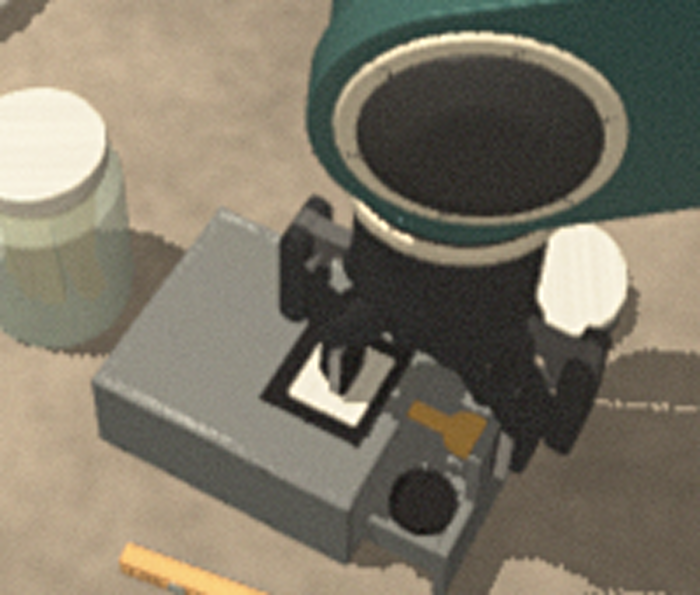

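```bash
python3 -c "
from plant import *
print(job_done())"
```

```text
the job is handed in; nothing more can be done
None
```

The drawer is open about half-way. One finger is still holding the ejector key down and the other is still blocking the tab. The job was handed in at about 7 s of the 38 s allowed.

- **How I did it:** I found the caddy from both camera images and lined the jaws up with its x axis, opened to 72 mm. I then came straight down so that one finger was in front of the tab before the other pressed the key. The fingers never closed on the tab.
- **Drawer position:** The blocking finger's face is about 110 mm in front of the caddy's centre, which puts the drawer about 39 mm out of 80 mm. This comes from the arm's position and the caddy pose I fitted; I did not measure it separately in the images. Two pictures half a second apart show the drawer at rest against the finger.
- **Ejector key:** The key feels fully down, as the tool stopped moving while the force rose. The final steady push on it is about 13 N. It peaked at about 23 N at the end of a call, against the 40 N limit.
- **Side force and tilt:** About 7 N of sideways force remains on the pressing finger, and the tool leans about 1.5 degrees. I left both, as the pose was steady.
- **Other objects:** The jar, the tin and the near peg look unmoved in the last side view. I did not check the shoe-care box, the spray bottle or the other peg again, but the tool crossed to the caddy about 230 mm above the shelf.

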